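# Check the hand brake of the tray trolley

### The arm

A 6-joint arm with a two-finger parallel gripper is mounted at the origin on the work surface. World frame = base frame: x ahead of the robot, y to its left, z up, the work surface at z = 0. Lengths are in m, angles in rad, forces in N, time in s.
With the tool pointing down it reaches from about 0.35 to 0.975 m from the base axis. Payload 7.1 kg.
Tool frame: the origin (TCP) lies at the very end of the fingers, on their centre line; the grasp point (between the pads) lies 19 mm behind it; z points along the fingers, y is the direction in which the jaws open and shut (so a half turn about z gives the same grasp; the last joint's range is limited). The gripper opens to 88 mm and grips with 3 to 60 N. Pads are 20 mm wide; open, the fingers measure 115 mm over their backs; the gripper's body (75 mm by 178 mm) begins 61 mm behind the grasp point.
Start: joints at [1.188, 0.423, 1.63, -0, 1.089, -0.019], TCP at [0.222, 0.584, 0.223] pointing down, gripper open.
Joint ranges: [-3, 3], [-0.9, 2.11], [0.09, 2.58], [-1.31, 4.45], [0.11, 2.69], [-2.54, 2.54]. Speed limits (rad/s): [2.39, 2.39, 3.01, 3.14, 3.14, 3.14].

### API

Orientations are given as a unit quaternion [w, x, y, z].
In Python, from plant import env gives the robot as it stands.
- The arm moves only by the tool send_rows, never from a script. Its argument "commands" is one flat list of numbers, 7 for each row, row after row: the shift along the tool's x, y, z in cm, then the turn, a rotation vector about the tool's x, y, z in degrees, then the opening, from 0 (shut) to 1 (fully open). In form: [dx, dy, dz, ax, ay, az, hand, dx, dy, dz, ax, ay, az, hand, ...]. A call has 1 to 20 rows; each row shifts and turns the commanded pose from where the row before left it, along the tool's axes as they then stand; what a row does not reach is not made up. A row lasts 1/10 s, in which the tool goes at most 50 mm and 8.59 degrees, less where a joint would pass 70% of its speed; a pose out of reach is approached as far as the arm can. A call with a gripper value outside its range is refused whole. The fingers move at their own pace and stop on an object; "squeeze" is the grip in N (left out, the last holds). Time passes only in rows, so rows that do not move let the fingers close. It gives the time, the measured TCP pose, the force and the opening at its end, in the units of the state.
- env.observe(): the state, without advancing time (a new reading comes with each control period).
- env.camera(name): name is "scene" or "top" or "wrist"; returns a dict with "image" (480x640x3 uint8, blue, green, red), "range_z" (480x640 float32, m along the optical axis (not along the pixel's ray), 0 where there is no reading), "fovy" (degrees; the focal length in pixels is half the picture's height over the tangent of half this angle, whatever the lens; pixels are square), "cx", "cy" (the principal point, pixels), "dist_coeffs" ([k1, k2, p1, p2, k3] as OpenCV has them; the pictures are not rectified), "extrinsics" (4x4, takes a point from camera to world coordinates); the wrist camera has in their place "tool_from_camera" (4x4, takes a point from camera to tool coordinates, whose origin is the TCP and whose axes are the flange's). Camera axes: x right, y up, looking along -z (the intrinsics and any distortion apply to the point x, -y, -z); pixel columns grow to the right and rows downward; lengths in m; the calibration is good to about 2 mm. A picture is of the moment at which its call begins: read the wrist's pose just before it.
- env.sign_off(): hands the job in, once; it reports no verdict.
Trained networks look in the newest picture that a camera, given by its name, has taken for a name from the list of things; names that differ only in an ending like _2 or _b are one class to them, and where a whole thing is asked for, a point or a joint stands for the part that bears it (a point fixed in the world has none). Each returns a list of dicts, best first, with "confidence" (0 to 1); they miss things now and then, are a little off and sometimes report something else, mostly with a low value. They report only what shows in the picture. A call takes as long as a camera call.
- env.regions_of(target, camera): "mask" (480x640 bool, what is visible of it) and "box" ([left, top, right, bottom] in pixels, round what is visible of it).
- env.landmark_of(target, camera): "point" ([column, row] in pixels: a listed point, or the origin of a listed thing).
The state is a dict: "time_s": time; "joint_positions": joint angles; "qd": joint speeds; "joint_efforts": joint torques, N m; "tcp_pos": TCP position; "eef_rot": TCP orientation; "force": force on the tool from outside, world axes, zero at the start; "wrist_torque": the same for the moment, N m; "finger_gap": finger opening in m.
Only numpy, scipy, OpenCV 4.12 (cv2) and the standard library are available. Lean on these libraries where they do the work, as an engineer would, in place of code of your own. Each camera call takes 0.05 s, during which the arm holds its last target. There are 200 camera calls.

### The job

Check the brake of the tray trolley: with the outside of the closed fingers push the long hand lever in towards the push bar until it comes up against its stop (it stops short of the bar), let it spring fully back out, then push it in to its stop again and finish the program while still holding it there. Only push it, do not pinch it or force it past the stop, and leave the short lever, the bar and the things on the trolley alone.

Things in the scene. Friction and masses are not known exactly. Their poses are not given: they have to be found in the camera images.
- trolley: stainless tray trolley beyond the table edge, fixed. Origin on the deck plane (level with the table, z = 0), straight below the middle of the push bar; y runs along the bar, x points away from the robot over the deck. The bar is a 25 mm round tube, straight for 420 mm, its axis 120 mm above the deck plane, its ends bent back and down to the deck, which is flat and begins 60 mm beyond the bar.
- brake_mount: black clamp (37 mm round, 26 mm wide) of the LONG lever on the push bar; origin on the bar's axis, axes as the trolley's. The lever's upright hinge pin lies 40 mm from the bar's axis on the robot's side (at x = -40 mm here), and the lever reaches from it towards +y. The clamp may sit on either half of the bar.
- brake_push (a point): point to push: centre of the thickness of the long aluminium lever blade, 95 mm from its hinge pin, at the bar's height. Blade 130 mm long, 10 mm thick, 16 mm high, an 18 mm ball at its end. Axes turn with the lever: y along the blade from hinge to ball, x square to the blade towards the bar, z up. Push in +x on the blade's -x face, which looks at the robot.
- brake (a joint): angle of the long lever: 0 sprung fully out (blade slopes 0.30 rad away from the bar), 0.34 rad against its stop (about parallel to the bar, 17 to 22 mm clear of it). It turns clockwise from above as it is pushed in. A spring returns it: at the push point about 3 N starts it, about 7 N holds it at the stop; there the force rises steeply.
- latch_mount: the same black clamp carrying the SHORT lever on the other half of the bar, to be left alone; origin on the bar's axis
- latch_mid (a point): middle of the short aluminium lever, which is 70 mm long and otherwise like the long one; to be left alone
- latch (a joint): angle of the short lever, 0 when sprung fully out, to 0.34 rad; to be left alone
- bowl: loose white bowl, 110 mm across, 50 mm high, standing on the deck; origin under its centre; leave alone
- jar: loose glass jar, 64 mm across, 90 mm high, standing on the deck; origin under its centre; leave alone
- cup: loose steel cup, 72 mm across, 70 mm high, standing on the deck; origin under its centre; leave alone

How it is judged:
By the outcome, as a careful person would: the job done as asked, in the order asked, and still so for the second after the job is handed in, while the arm keeps its last pose, push and grip.
It also fails if it takes over 48 s, if anything falls off the work surface, if the arm or the gripper's body presses on something with over 40 N, if the wrist force passes 120 N, or if a joint passes its speed limit or range.

## Working session

There is one attempt and no reset: what is moved stays moved. The work goes in short steps, Python scripts to look and compute and a tool call to move; the robot and the scene stay as the last step left them, time stands still between calls to the robot, and variables do not carry over. Pictures are saved under pics/ and viewed, about 8 in all and at most 12, crops included, and the job is handed in when it is done.

Besides the shell and the picture viewer there is one more tool, called by a JSON object that holds its "name" and its "arguments", one argument or row to a line. send_rows: Moves the arm, as the interface text tells. Its arguments: {"type":"object","properties":{"commands":{"type":"array"},"squeeze":{"type":"number"}},"required":["commands"]}

```bash
mkdir -p pics; cat > h.py <<'E'
import numpy as np, cv2
from plant import env
def K(c):
    f=240/np.tan(np.radians(c["fovy"])/2); return np.array([[f,0,c["cx"]],[0,f,c["cy"]],[0,0,1.]])
def ray(c,px):
    n=cv2.undistortPoints(np.array([[px]],float),K(c),np.array(c["dist_coeffs"],float))[0,0]
    return np.array([n[0],-n[1],-1.])
def world(c,px,r,T=None):
    T=np.array(c["extrinsics"]) if T is None else T
    return T[:3,:3]@(ray(c,px)*r)+T[:3,3]
def tri(obs):
    A=np.zeros((3,3));b=np.zeros(3)
    for c,px,T in obs:
        d=T[:3,:3]@ray(c,px);d/=np.linalg.norm(d);P=np.eye(3)-np.outer(d,d);A+=P;b+=P@T[:3,3]
    return np.linalg.solve(A,b)
E
python3 - <<'E'
from h import *
o=env.observe();print(o)
obs={}
for n in["scene","top"]:
    c=env.camera(n);im=c["image"].copy();T=np.array(c["extrinsics"]);print(n,T[:3,3].round(3),-T[:3,2].round(2))
    for t in["brake_mount","brake_push","latch_mount","latch_mid","trolley","bowl","jar","cup"]:
        for d in env.landmark_of(t,n)[:2]:
            p=d["point"];u,v=int(round(p[0])),int(round(p[1]))
            r=c["range_z"][max(v,0)%480,u%640]
            print(n,t,round(d["confidence"],2),np.round(p,1),world(c,p,r).round(3) if r else None)
            cv2.circle(im,(u,v),3,(0,0,255),1);cv2.putText(im,t[:8],(u+4,v),0,.35,(0,0,255))
        L=env.landmark_of(t,n)
        if L: obs.setdefault(t,[]).append((c,L[0]["point"],T))
    cv2.imwrite(f"pics/{n}0.png",im)
for t in obs:
    if len(obs[t])==2: print(t,tri(obs[t]).round(4))
E
```

```text
{'time_s': 0.0, 'joint_positions': array([ 1.18799609e+00,  4.23872578e-01,  1.63066846e+00, -3.42067662e-05,
        1.08859022e+00, -1.90050230e-02]), 'qd': array([-0.00052932, -0.00043867,  0.00051685,  0.00044793, -0.00037837,
        0.0001111 ]), 'joint_efforts': array([ 9.28307441e-05, -5.44616747e+01, -2.73678178e+01,  6.45308825e-02,
        2.25404813e-02, -1.10805875e-04]), 'tcp_pos': array([0.22217322, 0.58359325, 0.22189034]), 'eef_rot': array([-1.38674742e-04,  1.80888334e-01,  9.83503339e-01, -7.56851219e-04]), 'force': array([-0.87640954, -0.16494477, -0.95112583]), 'wrist_torque': array([ 0.0147797 , -0.01099383,  0.03704269]), 'finger_gap': 0.08791735566330326}
scene [1.239 0.109 0.681] [-0.72 -0.1  -0.69]
scene brake_mount 0.71 [394.8 216.9] [0.598 0.152 0.129]
scene brake_push 0.8 [456.  205.2] [0.544 0.263 0.123]
scene latch_mount 0.9 [289.  189.6] [ 0.548 -0.043  0.131]
scene latch_mid 0.66 [319.2 179.8] [0.498 0.007 0.121]
scene bowl 0.58 [322.7 303.2] [0.705 0.04  0.007]
scene jar 0.62 [261.2 284.7] [ 0.705 -0.069  0.041]
scene cup 0.68 [399.3 327.6] [0.764 0.
[... 209 characters left out ...]
0.09 ]
top brake_push 0.97 [167.7 292.7] [0.537 0.258 0.129]
top brake_push 0.4 [237.2 265.3] [0.58  0.151 0.137]
top latch_mount 0.71 [367.  298.8] [ 0.532 -0.043  0.14 ]
top latch_mid 0.67 [335.9 326. ] [0.492 0.003 0.127]
top latch_mid 0.44 [169.7 291.8] [0.539 0.255 0.129]
top trolley 0.94 [286.  281.4] [0.557 0.078 0.13 ]
top bowl 0.85 [312.1 208.6] [0.702 0.044 0.004]
top jar 0.6 [379.4 225.2] [ 0.653 -0.068  0.088]
top cup 0.95 [239.  196.2] [0.724 0.179 0.006]
brake_mount [0.5804 0.155  0.1143]
brake_push [0.5381 0.2631 0.1171]
latch_mount [ 0.5328 -0.0452  0.1195]
latch_mid [0.4915 0.0041 0.1163]
bowl [0.7023 0.0414 0.0035]
jar [ 0.6724 -0.0792  0.0018]
cup [ 0.7288  0.1791 -0.0096]
```

View pics/top0.png

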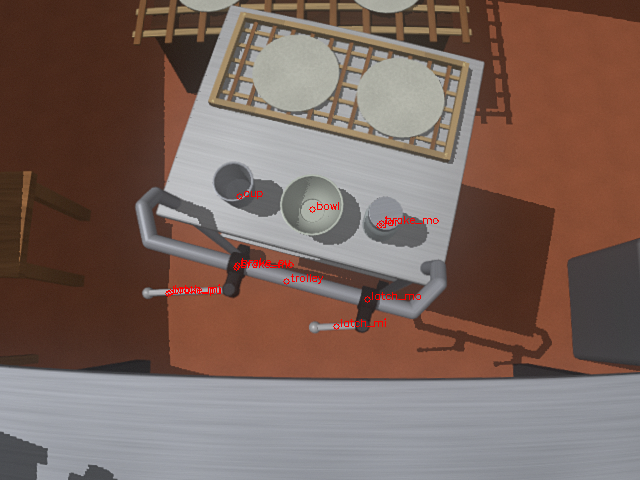

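View pics/scene0.png

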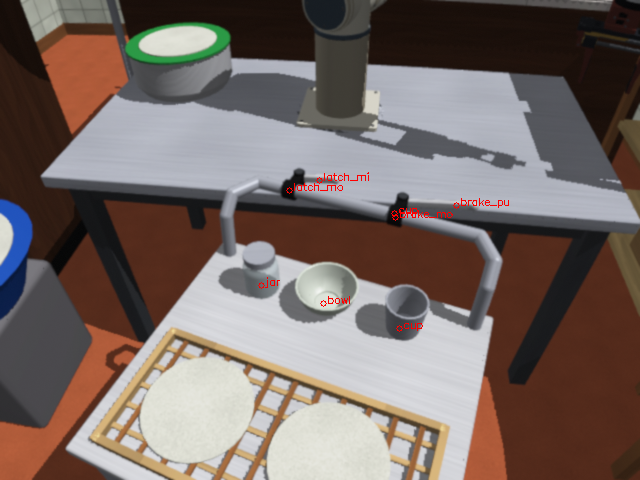

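The top view shows the long lever from its clamp (236,266) to its ball (148,293), and the short one from (365,320) to (313,327). The scene view agrees: brake clamp (398,210), blade running right to about (480,205). The yaw is about -0.235, and the heights and 95 mm geometry fit to about 4 mm. I'll shut the fingers and move to a pose high on the robot side of the lever.

{"name": "send_rows", "arguments": {
  "commands": [0,0,0,0,0,0,0,-2.3,-1.5,0,0,0,0,0,-2.3,-1.5,0,0,0,0,0,-2.3,-1.5,0,0,0,0,0,-2.3,-1.5,0,0,0,0,0,-2.3,-1.5,0,0,0,0,0,-2.3,-1.5,0,0,0,0,0,-2.3,-1.5,0,0,0,0,0,-2.3,-1.5,0,0,0,0,0,-2.3,-1.5,0,0,0,0,0,-2.3,-1.5,0,0,0,0,0,-2.3,-1.5,0,0,0,0,0,-2.3,-1.5,0,0,0,0,0,-2.3,-1.5,0,0,0,0,0,-2.3,-1.5,0,0,0,0,0,0,0,0,0,-4.75,0,0,0,0,0,0,-4.75,0,0,0,0,0,0,0,0],
  "squeeze": 20
}}

```text
invalid input
```

{"name": "send_rows", "arguments": {
  "commands": [0,0,0,0,0,0,0,-2.3,-1.5,0,0,0,0,0,-2.3,-1.5,0,0,0,0,0,-2.3,-1.5,0,0,0,0,0,-2.3,-1.5,0,0,0,0,0,-2.3,-1.5,0,0,0,0,0,-2.3,-1.5,0,0,0,0,0,-2.3,-1.5,0,0,0,0,0,-2.3,-1.5,0,0,0,0,0,-2.3,-1.5,0,0,0,0,0,-2.3,-1.5,0,0,0,0,0,-2.3,-1.5,0,0,0,0,0,-2.3,-1.5,0,0,0,0,0,-2.3,-1.5,0,0,0,0,0,-2.3,-1.5,0,0,0,0,0,0,0,0,0,0,-4.75,0,0,0,0,0,0,-4.75,0,0,0,0,0,0,0,0],
  "squeeze": 20
}}

```text
time_s: 3.5
tcp_pos: [0.4488, 0.273, 0.2228]
eef_rot: [0.0, 0.099, 0.995, 0.0]
force: [0.2, -0.5, -0.2]
finger_gap: 0.0001
```

```bash
python3 - <<'E'
from h import *
from scipy.spatial.transform import Rotation as R
o=env.observe();c=env.camera("wrist")
q=o["eef_rot"];T=np.eye(4);T[:3,:3]=R.from_quat([*q[1:],q[0]]).as_matrix();T[:3,3]=o["tcp_pos"]
print(T[:3].round(3)); T=T@np.array(c["tool_from_camera"]);print("cam",T[:3,3].round(3),-T[:3,2].round(2))
im=c["image"].copy()
for t in["brake_mount","brake_push"]:
    for d in env.landmark_of(t,"wrist")[:1]:
        p=d["point"];u,v=np.round(p).astype(int);r=c["range_z"][min(v,479),min(u,639)]
        print(t,round(d["confidence"],2),np.round(p,1),world(c,p,r,T).round(4));cv2.circle(im,(u,v),4,(0,0,255),1)
cv2.imwrite("pics/w1.png",im)
# blade & bar points from depth clouds (wrist, top)
ct=env.camera("top")
for n,cc,TT in(("wrist",c,T),("top",ct,np.array(ct["extrinsics"]))):
    v,u=np.mgrid[0:480,0:640];n2=cv2.undistortPoints(np.stack([u.ravel(),v.ravel()],1)[:,None].astype(float),K(cc),np.array(cc["dist_coeffs"],float))[:,0]
    z=cc["range_z"].ravel();P=(np.c_[n2[:,0],-n2[:,1],-np.ones(len(z))]*z[:,None])@TT[:3,:3].T+TT[:3,3]
    a=-0.235;Rt=np.array([[np.cos(a),np.sin(a)],[-np.sin(a),np.cos(a)]])
    L=(P[:,:2]-[0.5804,0.155])@Rt.T
    ok=(z>0)&(P[:,2]>.1)&(P[:,2]<.15)
    for y0 in(.03,.05,.065,.08,.095,.11,.12,.13):
        s=ok&(abs(L[:,1]-y0)<.005)
        b=s&(L[:,0]>-.02)&(L[:,0]<.03); l=s&(L[:,0]<-.025)&(L[:,0]>-.1)
        f=lambda m:(m.sum(),L[m,0].min().round(4),L[m,0].max().round(4),np.percentile(P[m,2],90).round(4)) if m.any() else None
        print(n,y0,"lever",f(l),"bar",f(b))
E
```

```text
[[-0.98   0.197  0.     0.449]
 [ 0.197  0.98   0.     0.273]
 [-0.     0.    -1.     0.223]]
cam [0.367 0.29  0.384] [ 0.29 -0.06 -0.95]
brake_push 0.78 [317.2 346.1] [0.4384 0.2779 0.2736]
wrist 0.03 lever None bar None
wrist 0.05 lever None bar None
wrist 0.065 lever None bar None
wrist 0.08 lever None bar None
wrist 0.095 lever None bar (np.int64(56), np.float64(-0.0022), np.float64(0.0126), np.float64(0.1314))
wrist 0.11 lever (np.int64(3), np.float64(-0.0762), np.float64(-0.0757), np.float64(0.1168)) bar None
wrist 0.12 lever (np.int64(191), np.float64(-0.0834), np.float64(-0.0746), np.float64(0.1265)) bar None
wrist 0.13 lever (np.int64(188), np.float64(-0.0839), np.float64(-0.0737), np.float64(0.1271)) bar None
top 0.03 lever (np.int64(48), np.float64(-0.0518), np.float64(-0.0404), np.float64(0.1296)) bar (np.int64(106), np.float64(-0.0094), np.float64(0.0154), np.float64(0.1326))
top 0.05 lever (np.int64(51), np.float64(-0.0579), np.float64(-0.0449), np.float64(0.1291)) bar (np.int64(104), np.float64(-0.0092), np.float64(0.0157), np.float64(0.1325))
top 0.065 lever (np.int64
[... 307 characters left out ...]
t64(0.1328))
top 0.095 lever (np.int64(46), np.float64(-0.0716), np.float64(-0.06), np.float64(0.1288)) bar (np.int64(98), np.float64(-0.0085), np.float64(0.0164), np.float64(0.1327))
top 0.11 lever (np.int64(43), np.float64(-0.0755), np.float64(-0.0639), np.float64(0.1288)) bar (np.int64(102), np.float64(-0.0083), np.float64(0.0169), np.float64(0.1327))
top 0.12 lever (np.int64(74), np.float64(-0.0825), np.float64(-0.065), np.float64(0.1291)) bar (np.int64(97), np.float64(-0.0083), np.float64(0.0165), np.float64(0.1325))
top 0.13 lever (np.int64(27), np.float64(-0.0829), np.float64(-0.0655), np.float64(0.1287)) bar (np.int64(100), np.float64(-0.0082), np.float64(0.0164), np.float64(0.1327))
```

View pics/w1.png

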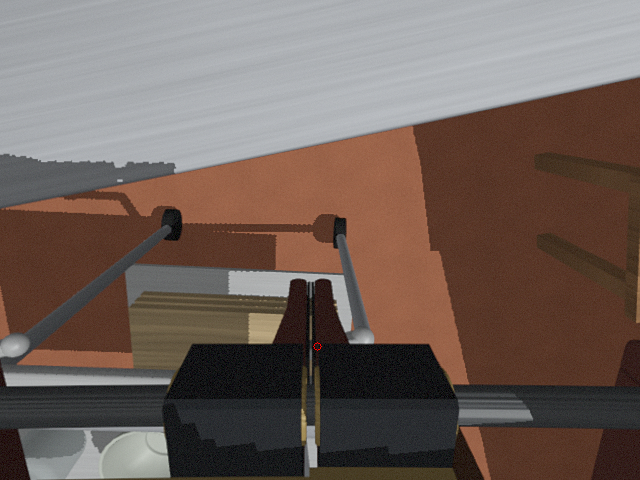

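The wrist view shows the closed fingers at about (310,290) and the long lever's ball at (362,338), on their +y side. The blade is hidden behind the gripper. The top camera's depth gives the blade slope (0.30), bar diameter (25 mm) and heights (blade top 0.129), which match the text. First contact should come at a travel of about 70 mm and the stop at about 108 mm. Next I descend and approach.

{"name": "send_rows", "arguments": {
  "commands": [0,0,2.0,0,0,0,0,0,0,2.0,0,0,0,0,0,0,2.0,0,0,0,0,0,0,2.0,0,0,0,0,0,0,2.0,0,0,0,0,0,0,2.2,0,0,0,0,-1,0,0,0,0,0,0,-1,0,0,0,0,0,0,-1,0,0,0,0,0,0,-1,0,0,0,0,0,0,-1,0,0,0,0,0,0,0,0,0,0,0,0,0]
}}

```text
time_s: 4.9
tcp_pos: [0.4996, 0.2633, 0.1014]
eef_rot: [0.001, 0.099, 0.995, 0.001]
force: [0.5, 0.2, 0.0]
finger_gap: 0.0004
```

{"name": "send_rows", "arguments": {
  "commands": [-0.5,0,0,0,0,0,0,-0.5,0,0,0,0,0,0,-0.5,0,0,0,0,0,0,-0.5,0,0,0,0,0,0,-0.5,0,0,0,0,0,0,0,0,0,0,0,0,0]
}}

```text
time_s: 5.5
tcp_pos: [0.5222, 0.2584, 0.1005]
eef_rot: [-0.0, 0.099, 0.995, -0.0]
force: [-2.4, 0.4, 1.3]
finger_gap: 0.0006
```

{"name": "send_rows", "arguments": {
  "commands": [-0.5,0,0,0,0,0,0,-0.5,0,0,0,0,0,0,-0.5,0,0,0,0,0,0,-0.5,0,0,0,0,0,0,-0.3,0,0,0,0,0,0,0,0,0,0,0,0,0,0,0,0,0,0,0,0]
}}

```text
time_s: 6.2
tcp_pos: [0.5442, 0.2545, 0.1004]
eef_rot: [-0.001, 0.099, 0.995, 0.0]
force: [-6.0, 5.5, 0.3]
finger_gap: 0.0006
```

```bash
python3 - <<'E'
from h import *
o=env.observe();print(o["time_s"],o["tcp_pos"],o["force"])
c=env.camera("top");cv2.imwrite("pics/t2.png",cv2.resize(c["image"][200:360,90:410],None,fx=2.5,fy=2.5,interpolation=cv2.INTER_CUBIC))
E
```

```text
6.2 [0.54415151 0.25454618 0.10043076] [-5.97023277  5.46341976  0.3009398 ]
```

View pics/t2.png

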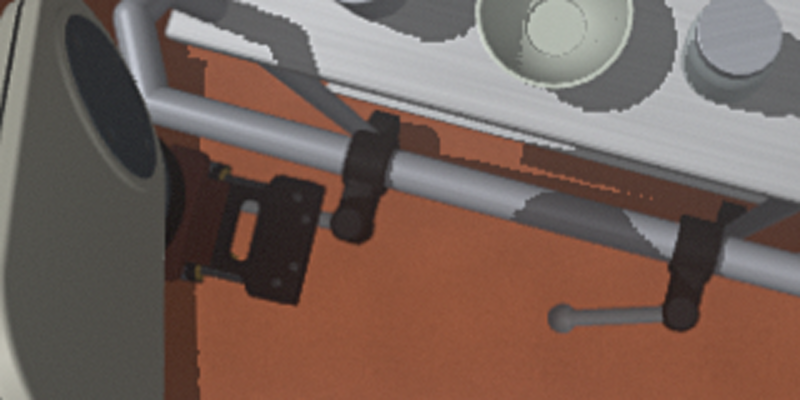

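The crop shows the gripper over the blade, with the long clamp at (350,215) just clear of it. The short lever (560–680,315) and the goods are untouched. I continue in small steps to find the stop.

{"name": "send_rows", "arguments": {
  "commands": [-0.2,0,0,0,0,0,0,-0.2,0,0,0,0,0,0,-0.2,0,0,0,0,0,0,0,0,0,0,0,0,0]
}}

```text
time_s: 6.65
tcp_pos: [0.5496, 0.2536, 0.1004]
eef_rot: [-0.001, 0.099, 0.995, 0.0]
force: [-6.5, 6.4, 0.8]
finger_gap: 0.0002
```

{"name": "send_rows", "arguments": {
  "commands": [-0.2,0,0,0,0,0,0,0,0,0,0,0,0,0]
}}

```text
time_s: 6.85
tcp_pos: [0.5515, 0.2533, 0.1004]
eef_rot: [-0.001, 0.099, 0.995, 0.0]
force: [-7.1, 6.3, 0.7]
finger_gap: 0.0004
```

{"name": "send_rows", "arguments": {
  "commands": [-0.1,0,0,0,0,0,0,0,0,0,0,0,0,0]
}}

```text
time_s: 7.05
tcp_pos: [0.5524, 0.2531, 0.1004]
eef_rot: [-0.001, 0.099, 0.995, 0.0]
force: [-7.1, 6.9, 0.8]
finger_gap: 0.0006
```

{"name": "send_rows", "arguments": {
  "commands": [-0.1,0,0,0,0,0,0,-0.1,0,0,0,0,0,0,0,0,0,0,0,0,0]
}}

```text
time_s: 7.35
tcp_pos: [0.5534, 0.2528, 0.1004]
eef_rot: [-0.002, 0.099, 0.995, 0.0]
force: [-10.0, 7.7, 3.2]
finger_gap: 0.0006
```

{"name": "send_rows", "arguments": {
  "commands": [-0.1,0,0,0,0,0,0,0,0,0,0,0,0,0]
}}

```text
time_s: 7.55
tcp_pos: [0.5535, 0.2528, 0.1004]
eef_rot: [-0.003, 0.099, 0.995, 0.0]
force: [-13.5, 8.1, 6.0]
finger_gap: -0.0
```

Position has stalled at 0.5535 and the force is rising steeply, so this should be the stop. I'll confirm it visually.

```bash
python3 - <<'E'
from h import *
c=env.camera("scene");t=env.camera("top")
a=cv2.resize(c["image"][140:260,350:530],(780,520),interpolation=cv2.INTER_CUBIC);cv2.imwrite("pics/s3.png",a)
for n,cc in(("top",t),("scene",c)):
    TT=np.array(cc["extrinsics"])
    v,u=np.mgrid[0:480,0:640];n2=cv2.undistortPoints(np.stack([u.ravel(),v.ravel()],1)[:,None].astype(float),K(cc),np.array(cc["dist_coeffs"],float))[:,0]
    z=cc["range_z"].ravel();P=(np.c_[n2[:,0],-n2[:,1],-np.ones(len(z))]*z[:,None])@TT[:3,:3].T+TT[:3,3]
    a=-0.246;Rt=np.array([[np.cos(a),np.sin(a)],[-np.sin(a),np.cos(a)]])
    L=(P[:,:2]-[0.5804,0.155])@Rt.T
    ok=(z>0)&(P[:,2]>.105)&(P[:,2]<.14)
    for y0 in np.arange(.03,.15,.01):
        s=ok&(abs(L[:,1]-y0)<.005)
        f=lambda m:(int(m.sum()),*np.round([L[m,0].min(),L[m,0].max(),P[m,2].max()],4)) if m.any() else None
        print(n,y0.round(3),"lever",f(s&(L[:,0]<-.015)&(L[:,0]>-.1)),"bar",f(s&(L[:,0]>-.015)&(L[:,0]<.03)))
E
```

```text
top 0.03 lever None bar (90, np.float64(-0.0063), np.float64(0.0152), np.float64(0.1346))
top 0.04 lever None bar (88, np.float64(-0.0068), np.float64(0.0149), np.float64(0.1349))
top 0.05 lever None bar (94, np.float64(-0.0096), np.float64(0.0152), np.float64(0.1347))
top 0.06 lever (29, np.float64(-0.0384), np.float64(-0.03), np.float64(0.1292)) bar (101, np.float64(-0.0096), np.float64(0.0151), np.float64(0.1345))
top 0.07 lever (10, np.float64(-0.0381), np.float64(-0.0309), np.float64(0.1309)) bar (102, np.float64(-0.0098), np.float64(0.0152), np.float64(0.1347))
top 0.08 lever None bar (105, np.float64(-0.0098), np.float64(0.015), np.float64(0.1348))
top 0.09 lever None bar (95, np.float64(-0.0095), np.float64(0.015), np.float64(0.1338))
top 0.1 lever None bar (89, np.float64(-0.0092), np.float64(0.0152), np.float64(0.1338))
top 0.11 lever None bar (82, np.float64(-0.0057), np.float64(0.0156), np.float64(0.1342))
top 0.12 lever None bar (86, np.float64(-0.0074), np.float64(0.0152), np.float64(0.1349))
top 0.13 lever None bar (61, np.float64(-0.0064), np.float64(0.0151), np.float
[... 1238 characters left out ...]
.float64(0.1399)) bar (88, np.float64(-0.0046), np.float64(0.0173), np.float64(0.1332))
scene 0.11 lever (54, np.float64(-0.0355), np.float64(-0.0244), np.float64(0.1288)) bar (89, np.float64(-0.0022), np.float64(0.018), np.float64(0.1336))
scene 0.12 lever (54, np.float64(-0.037), np.float64(-0.0232), np.float64(0.1282)) bar (86, np.float64(-0.003), np.float64(0.0184), np.float64(0.1339))
scene 0.13 lever (59, np.float64(-0.0348), np.float64(-0.0212), np.float64(0.1298)) bar (85, np.float64(-0.0018), np.float64(0.0187), np.float64(0.1333))
scene 0.14 lever (16, np.float64(-0.0346), np.float64(-0.0242), np.float64(0.1269)) bar (91, np.float64(-0.0045), np.float64(0.0231), np.float64(0.1333))
```

View pics/s3.png

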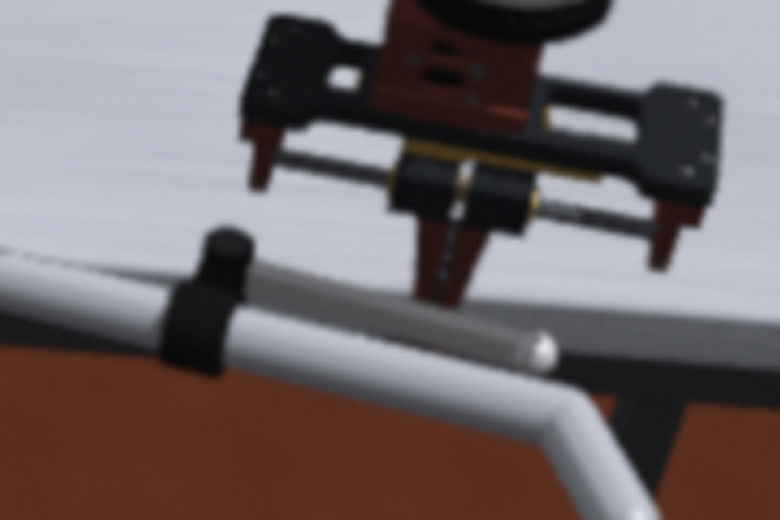

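The scene crop shows the blade lying about parallel to the bar, clamp at (220,290) and ball at (540,350). The fingers are behind it and there is a clear gap to the bar. Depth gives a slope of +0.05 and a gap of about 17 mm, so the lever is at its stop. Now I back off fully to let it spring out.

{"name": "send_rows", "arguments": {
  "commands": [0.5,0,0,0,0,0,0,0.5,0,0,0,0,0,0,0.5,0,0,0,0,0,0,0.5,0,0,0,0,0,0,0.5,0,0,0,0,0,0,0.5,0,0,0,0,0,0,0.5,0,0,0,0,0,0,0.5,0,0,0,0,0,0,0.5,0,0,0,0,0,0,0.5,0,0,0,0,0,0,0.5,0,0,0,0,0,0,0.5,0,0,0,0,0,0,0,0,0,0,0,0,0,0,0,0,0,0,0,0,0,0,0,0,0,0,0,0,0,0,0,0,0,0]
}}

```text
time_s: 9.25
tcp_pos: [0.4978, 0.2634, 0.1007]
eef_rot: [0.0, 0.099, 0.995, 0.0]
force: [-0.2, -0.6, -0.6]
finger_gap: 0.0006
```

```bash
python3 - <<'E'
from h import *
c=env.camera("scene")
cv2.imwrite("pics/s4.png",cv2.resize(c["image"][140:260,350:530],(780,520),interpolation=cv2.INTER_CUBIC))
E
```

```text
(no output)
```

View pics/s4.png

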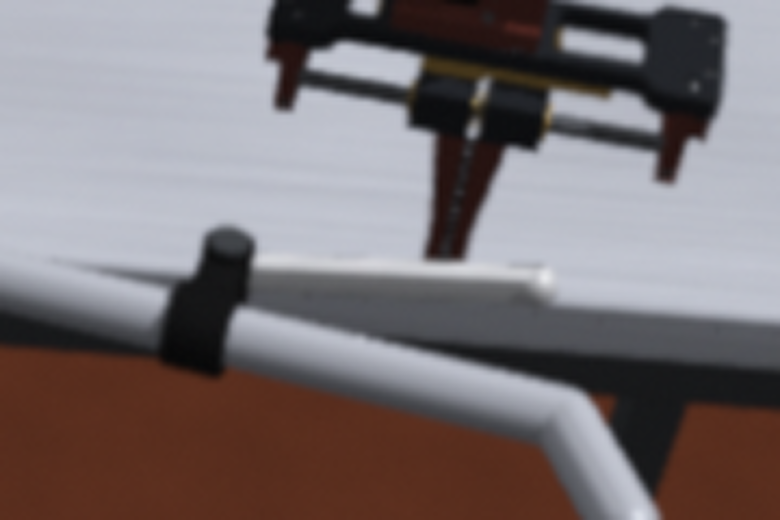

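The lever is sprung fully out: its ball is back at (542,283), away from the bar, and the fingers are free of it with zero force. I push again to 1 mm short of the same final commanded pose, then step finely.

{"name": "send_rows", "arguments": {
  "commands": [-0.5,0,0,0,0,0,0,-0.5,0,0,0,0,0,0,-0.5,0,0,0,0,0,0,-0.5,0,0,0,0,0,0,-0.5,0,0,0,0,0,0,-0.5,0,0,0,0,0,0,-0.5,0,0,0,0,0,0,-0.5,0,0,0,0,0,0,-0.5,0,0,0,0,0,0,-0.5,0,0,0,0,0,0,-0.5,0,0,0,0,0,0,-0.2,0,0,0,0,0,0,-0.2,0,0,0,0,0,0,0,0,0,0,0,0,0,0,0,0,0,0,0,0]
}}

```text
time_s: 10.8
tcp_pos: [0.5533, 0.2527, 0.1003]
eef_rot: [-0.002, 0.099, 0.995, 0.0]
force: [-9.4, 6.1, 2.7]
finger_gap: 0.0004
```

{"name": "send_rows", "arguments": {
  "commands": [-0.1,0,0,0,0,0,0,0,0,0,0,0,0,0,0,0,0,0,0,0,0]
}}

```text
time_s: 11.1
tcp_pos: [0.5535, 0.2527, 0.1003]
eef_rot: [-0.003, 0.099, 0.995, 0.0]
force: [-11.9, 8.2, 5.7]
finger_gap: 0.0004
```

{"name": "send_rows", "arguments": {
  "commands": [0,0,0,0,0,0,0,0,0,0,0,0,0,0,0,0,0,0,0,0,0,0,0,0,0,0,0,0]
}}

```text
time_s: 11.5
tcp_pos: [0.5535, 0.2527, 0.1003]
eef_rot: [-0.003, 0.099, 0.995, 0.0]
force: [-13.6, 8.5, 4.3]
finger_gap: 0.0008
```

```bash
python3 - <<'E'
from h import *
c=env.camera("scene");print(env.observe()["force"])
cv2.imwrite("pics/s5.png",cv2.resize(c["image"][140:350,210:530],None,fx=2.4,fy=2.4,interpolation=cv2.INTER_CUBIC))
E
```

```text
[-12.62174499   9.3918124    5.47903462]
```

View pics/s5.png

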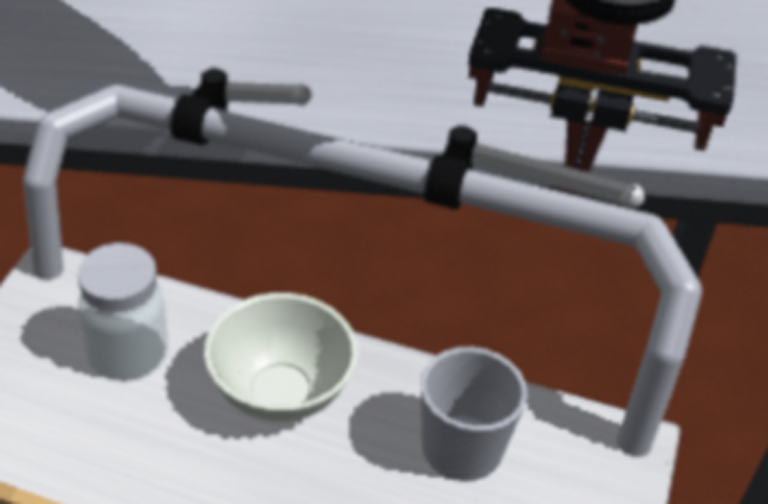

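The long lever lies parallel to the bar again (ball at (637,195)). The short lever (ball at (305,93)), jar, bowl and cup are untouched.

```bash
python3 -c "
from plant import env
env.sign_off();print('done')"
```

```text
the job is handed in; nothing more can be done
done
```

I pushed the long brake lever to its stop with the side of the closed fingers, let it spring fully out, and pushed it back to the stop. I handed the job in at about 11.5 s with the arm still holding it there.

- **At the stop:** both pushes ended with the tool at x = 0.5535. Position had stalled and force was rising. After the first push, depth showed the blade about parallel to the bar with a gap of roughly 17 mm.
- **Spring-back:** with the fingers backed off, the scene camera showed the lever fully out and the force read about zero.
- **Final hold:** the wrist reads about 12–14 N in the push direction. The last picture shows the lever parallel to the bar again. The short lever, bar, jar, bowl and cup looked untouched.
- **Disagreements:**
  - The sideways force of 8–9 N and upward force of about 5 N during the hold were more than the spring alone would give. I put this down to friction on the blade.
  - The wrist camera could not see the blade, so its measurement came from the top and scene cameras, which agreed to about 2–4 mm.

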